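# Mesh-check the matching gear on the lab bench tester

## Robot

A 7-joint arm with a two-finger parallel gripper is mounted at the origin on the work surface. World frame = base frame: x ahead of the robot, y to its left, z up, the work surface at z = 0. Lengths are in m, angles in rad, forces in N, time in s.
With the tool pointing down it reaches from about 0.4 to 0.85 m from the base axis. Payload 4.5 kg.
Tool frame: the origin (TCP) lies on the mounting face of the last link; the fingertips stand 173 mm ahead of it and the grasp point (between the pads) lies 155 mm ahead of it (manip.hold_point_z is the distance from the TCP to the grasp point, in m); z points along the fingers, x is the direction in which the jaws open and shut, and the axes are right-handed (so a half turn about z gives the same grasp; the last joint's range is limited). The gripper opens to 85 mm and grips with 20 to 120 N. Pads are 22 mm wide; open, the fingers measure 114 mm over their backs; the gripper's body (76 mm by 85 mm) begins 54 mm behind the grasp point. The pads swing forward as they close: fully open they stand 13 mm farther back than shut.
Start: joints at [-1.165, 0.689, -0.195, 1.565, 0.157, 0.902, -0.215], TCP at [0.227, 0.582, 0.405] pointing down, gripper open.
Joint ranges: [-3.01, 3.01], [-0.46, 2.08], [-1.47, 1.51], [0.13, 2.56], [-1, 4.14], [0.04, 2.09], [-2.66, 2.66]. Speed limits (rad/s): [2.57, 2.57, 3.14, 3.14, 3.14, 3.14, 3.14].

## Interface

Orientations are given as a rotation vector (axis times angle).
In Python, from station import manip, telemetry, read_camera, order, outline_of, landmark_of gives the robot as it stands. Calls block until the motion is done:
- manip.move_to(position, orientation): joint-space move of the TCP to a pose.
- manip.move_l(position, v=0.15, frame=None): straight line of the TCP; frame=None keeps the orientation; v is the mean speed in m/s.
- manip.movej(angles): joint-space move.
- manip.set_gripper(opening): opening from 0.0 (shut) to 1.0 (fully open); the grip force is fixed at half the most; returns when the fingers have stopped.
- manip.dwell(seconds).
- manip.solve_ik(position, orientation): joint angles nearest the present ones, or None.
- telemetry.get_obs(): the state.
- read_camera(name): name is "scene" or "top" or "wrist"; returns a dict with "pixels" (384x512x3 uint8, red, green, blue), "range_z" (384x512 float32, m along the optical axis (not along the pixel's ray), 0 where there is no reading), "vfov" (degrees; the focal length in pixels is half the picture's height over the tangent of half this angle, whatever the lens; pixels are square), "cx", "cy" (the principal point, pixels), "dist" ([k1, k2, p1, p2, k3] as OpenCV has them; the pictures are not rectified), "world_from_camera" (4x4, takes a point from camera to world coordinates). Camera axes: x right, y up, looking along -z (the intrinsics and any distortion apply to the point x, -y, -z); pixel columns grow to the right and rows downward; lengths in m; the calibration is good to about 2 mm. A picture is of the moment at which its call begins.
A pose or a line that the arm cannot do raises manip.Unreachable and nothing moves.
- order.sign_off(): hands the job in, once; it reports no verdict.
Trained networks look in a picture, given as the dict that the camera call returned (one of the last four; its "shot" number tells which), for a name from the list of things; names that differ only in an ending like _2 or _b are one class to them, and where a whole thing is asked for, a point or a joint stands for the part that bears it (a point fixed in the world has none). Each returns a list of dicts, best first, with "p" (0 to 1); they miss things now and then, are a little off and sometimes report something else, mostly with a low value. They report only what shows in the picture. A call takes as long as a camera call. They do not tell look-alikes from the thing itself.
- outline_of(picture, target): "region" (384x512 bool, what is visible of it) and "rect" ([centre column, centre row, width, height] as shares, 0 to 1, of the picture: columns of its width, rows of its height, round what is visible of it).
- landmark_of(picture, target): "centre" ([row, column] as shares, 0 to 1, of the picture: columns of its width, rows of its height: a listed point, or the origin of a listed thing).
The state is a dict: "time": time; "joint_positions": joint angles; "qd": joint speeds; "effort": joint torques, N m; "tool_pos": TCP position; "tool_rot": TCP orientation; "ft_force": force on the tool from outside, world axes, zero at the start; "ft_torque": the same for the moment, N m; "width": opening from 0.0 (shut) to 1.0 (fully open).
Only numpy, scipy, OpenCV 4.12 (cv2) and the standard library are available. Lean on these libraries where they do the work, as an engineer would, in place of code of your own. Each camera call takes 0.05 s, during which the arm holds its last target. There are 200 camera calls.

## Task

The three loose aluminium gears on the lab bench are spares for the tube rotator. Find the one with the same number of teeth as the steel master gear on the dark grey tester, and put it, hub up, on the empty test post: turn it so that its teeth fit between the master's, lower it by its hub until it is down on the base plate before you let go, and leave it lying flat and in mesh. Leave the other two gears lying where they are.

Things in the scene. Friction and masses are not known exactly. Their poses are not given: they have to be found in the camera images.
- gear_ten: Matching loose aluminium gear, 0.2 kg, flat, hub up: 10 teeth, 84 mm over tips, 56 over roots; teeth 14 mm long, 7 wide at root, 4 at tip. Disc 14 mm thick; plain round hub 34 mm across (grip here) rises from its middle to 50 mm above the underside; 20 mm bore right through. Origin: centre of underside, +z up the hub, +x through the middle of a tooth (one every 36 degrees).
- gear_eight: Smallest loose aluminium gear, too small to mesh: 8 teeth, 69 mm over the tips, disc 14 mm thick, hub 34 mm across rising to 50 mm, 20 mm bore. Lies flat, hub up, and stays there. Origin: centre of the underside, +z up the hub, +x through a tooth.
- gear_twelve: Largest loose aluminium gear, too large to go down beside the master: 12 teeth, 99 mm over the tips, disc 14 mm thick, hub 34 mm across rising to 50 mm, 20 mm bore. Lies flat, hub up, and stays there. Origin: centre of the underside, +z up the hub, +x through a tooth.
- test_post (a point): Foot of the fixed steel post (14 mm across, 46 high, tapered top) on the tester's dark 12 mm plate, 186 x 112. +z up, +x to the axis of the flat steel master 74 mm away: 10 teeth, 84 mm over tips, top 15 mm above the plate (cap 17), turns easily. At start the middle of a master's tooth gap faces the post: the gear fits with a tooth's middle pointing along +x, within about 10 degrees.
Not all that is in view belongs to the job. Leave any yellow look-alike of the part that bears test_post alone.

How it is judged:
By the outcome, as a careful person would: the job done as asked, in the order asked, and still so for the second after the job is handed in, with the robot touching nothing.
It also fails if it takes over 40 s, if anything falls off the work surface, if the arm or the gripper's body presses on something with over 40 N, if the wrist force passes 120 N, or if a joint passes its speed limit or range.

## Working session

There is one attempt and no reset: what is moved stays moved. The work goes in short steps, each a Python script; the robot and the scene stay as the last script left them, time stands still between calls to the robot, and variables do not carry over. Pictures are saved under pics/ and viewed, about 8 in all and at most 12, crops included, and the job is handed in when it is done.

```bash
mkdir -p pics; ls
cat > h.py <<'E'
import numpy as np, cv2
from station import manip, telemetry, read_camera, order, outline_of, landmark_of
def K(c):
    f=192/np.tan(np.radians(c["vfov"])/2); return np.array([[f,0,c["cx"]],[0,f,c["cy"]],[0,0,1.]])
def rays(c,uv):
    n=cv2.undistortPoints(np.float64(uv).reshape(-1,1,2),K(c),np.float64(c["dist"])).reshape(-1,2)
    return np.c_[n[:,0],-n[:,1],-np.ones(len(n))]
def at_z(c,uv,z):
    T=np.array(c["world_from_camera"]); d=rays(c,uv)@T[:3,:3].T; o=T[:3,3]
    return o+d*((z-o[2])/d[:,2])[:,None]
def cloud(c):
    v,u=np.mgrid[:384,:512]; T=np.array(c["world_from_camera"])
    p=rays(c,np.c_[u.ravel(),v.ravel()])*c["range_z"].reshape(-1,1)
    return (p@T[:3,:3].T+T[:3,3]).reshape(384,512,3)
def save(c,n): cv2.imwrite("pics/"+n,c["pixels"][...,::-1])
E
python3 - <<'E'
from h import *
for n in("top","scene"):
    c=read_camera(n); save(c,n+"0.png"); P=cloud(c)
    print(n,c["vfov"],c["dist"],np.round(c["world_from_camera"],3).tolist())
    for t in("gear_ten","gear_eight","gear_twelve","test_post"):
        for o in landmark_of(c,t)[:3]:
            r,k=o["centre"]; uv=(k*512,r*384); q=P[min(int(uv[1]),383),min(int(uv[0]),511)]
            print(t,round(o["p"],2),np.round(uv),np.round(q,3))
s=telemetry.get_obs();print(s["time"],s["tool_rot"],manip.hold_point_z,s["ft_force"])
a=cv2.imread("pics/top0.png");b=cv2.imread("pics/scene0.png");cv2.imwrite("pics/a.png",cv2.resize(a,(800,600)));
E
```

```text
pics
top 57.15624083943923 [-0.09159608  0.          0.          0.          0.        ] [[-0.014, 0.997, -0.079, 0.346], [-1.0, -0.012, 0.017, -0.097], [0.016, 0.079, 0.997, 1.049], [0.0, 0.0, 0.0, 1.0]]
gear_ten 0.73 [200. 184.] [0.451 0.047 0.049]
gear_eight 0.6 [188. 126.] [0.619 0.083 0.043]
gear_twelve 0.74 [141. 157.] [0.533 0.22  0.042]
test_post 0.88 [294. 179.] [ 0.467 -0.224  0.012]
test_post 0.81 [155. 246.] [0.272 0.184 0.025]
test_post 0.78 [324. 269.] [ 0.198 -0.309  0.014]
scene 50.48222108512478 [-0.09767792  0.          0.          0.          0.        ] [[0.055, -0.73, 0.681, 1.059], [0.998, 0.039, -0.039, -0.136], [0.002, 0.682, 0.731, 0.732], [0.0, 0.0, 0.0, 1.0]]
gear_ten 0.86 [319. 211.] [0.475 0.051 0.026]
gear_eight 0.64 [350. 275.] [0.645 0.086 0.031]
gear_twelve 0.68 [400. 236.] [0.549 0.223 0.016]
test_post 0.87 [168. 143.] [ 0.218 -0.309  0.029]
test_post 0.86 [359. 153.] [0.28  0.191 0.021]
test_post 0.85 [194. 218.] [ 0.469 -0.233  0.013]
0.5 [-2.59370430e+00 -1.77262173e+00  3.36648977e-05] 0.1547 [-0.0807344  -0.59914446 -0.88392969]
```

View pics/a.png

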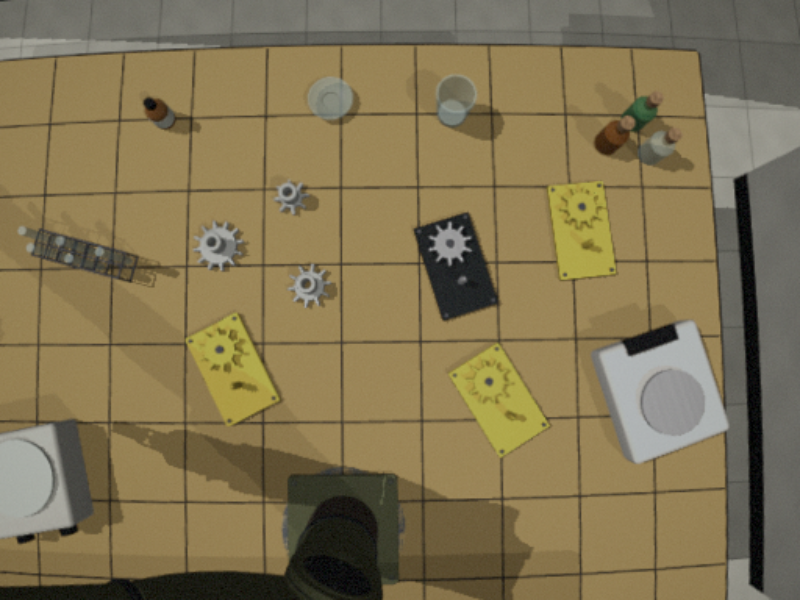

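View pics/scene0.png

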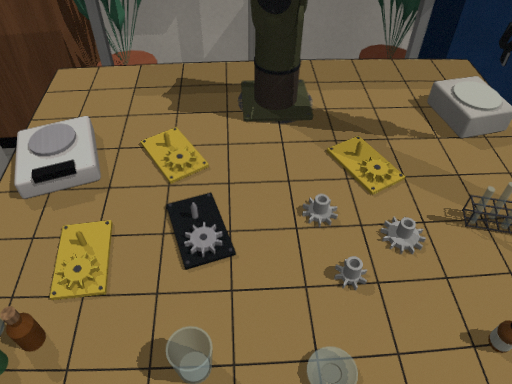

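The dark tester is at about (455,265) in the enlarged top view. The loose gears are at (308,285) for the probable ten, (218,245) for the largest and (290,195) for the smallest. The yellow plates are decoys. Next I take wrist views.

```bash
cat >> h.py <<'E'
from scipy.spatial.transform import Rotation as R
def down(yaw): # tool x (jaw axis) at world yaw, z down
    return R.from_matrix(np.array([[np.cos(yaw),np.sin(yaw),0],[np.sin(yaw),-np.cos(yaw),0],[0,0,-1]])).as_rotvec()
E
python3 - <<'E'
from h import *
R0=R.from_rotvec(telemetry.get_obs()["tool_rot"]).as_matrix();y=np.arctan2(R0[1,0],R0[0,0]);print("yaw0",np.degrees(y))
for n,p in(("wg",[.44,.05,.36]),("wt",[.47,-.2,.40])):
    for yy in (np.pi/2,):
        manip.move_to(p,down(yy))
    c=read_camera("wrist"); save(c,n+".png"); np.save(n+".npy",c,allow_pickle=True)
    T=np.array(c["world_from_camera"]);print(n,np.round(T,3).tolist(),np.round(manip.solve_ik(p,down(yy)),2))
    P=cloud(c)
    for t in("gear_ten","test_post"):
        for o in landmark_of(c,t)[:3]:
            r,k=o["centre"]; uv=(k*512,r*384); print(t,round(o["p"],2),np.round(uv),np.round(P[min(int(uv[1]),383),min(int(uv[0]),511)],4))
print(telemetry.get_obs()["time"])
cv2.imwrite("pics/w.png",cv2.resize(np.hstack([cv2.imread("pics/wg.png"),cv2.imread("pics/wt.png")]),(800,300)))
E
```

```text
yaw0 68.69993826914144
wg [[-0.001, -0.966, -0.259, 0.374], [1.0, -0.0, -0.001, 0.051], [0.001, -0.259, 0.966, 0.33], [0.0, 0.0, 0.0, 1.0]] [ 0.02  0.55 -0.36  2.14  0.39  0.51  0.94]
gear_ten 0.75 [259. 188.] [0.446  0.0598 0.0498]
test_post 0.89 [396.  10.] [0.2787 0.1881 0.0275]
test_post 0.64 [  8. 191.] [ 0.4579 -0.2238  0.0214]
wt [[-0.002, -0.966, -0.259, 0.404], [1.0, -0.001, -0.002, -0.198], [0.002, -0.259, 0.966, 0.37], [0.0, 0.0, 0.0, 1.0]] [ 0.61  0.58 -0.48  1.9   0.38  0.75  1.49]
gear_ten 0.69 [450. 157.] [0.4543 0.0433 0.0248]
test_post 0.82 [227. 159.] [ 0.4557 -0.2257  0.0333]
test_post 0.81 [ 42. 212.] [ 0.5247 -0.464   0.0265]
test_post 0.27 [453. 272.] [0.6168 0.0861 0.0158]
3.8667
```

View pics/w.png

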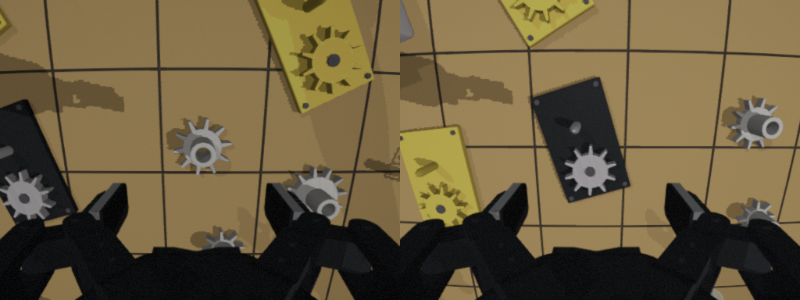

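```bash
cat >> h.py <<'E'
from scipy.optimize import least_squares
def phase(q,c,n,r0=.031,r1=.046):
    d=q[:,:2]-c; r=np.hypot(*d.T); a=np.arctan2(d[:,1],d[:,0])[(r>r0)&(r<r1)]
    # equalise over angle so that occluded sectors bias little
    m=np.exp(1j*n*a).mean(); return np.degrees(np.angle(m))/n, abs(m)
def ortho(c,ctr,z,half=.07,n=400):
    """picture of plane z: pixel -> world x right, y up"""
    g=np.linspace(-half,half,n); X,Y=np.meshgrid(ctr[0]+g,ctr[1]-g)
    T=np.linalg.inv(np.array(c["world_from_camera"]))
    p=np.c_[X.ravel(),Y.ravel(),np.full(n*n,z)]@T[:3,:3].T+T[:3,3]
    p=p*[1,-1,-1]
    uv=cv2.projectPoints(p,np.zeros(3),np.zeros(3),K(c),np.float64(c["dist"]))[0].reshape(n,n,2).astype(np.float32)
    return cv2.remap(c["pixels"],uv[...,0],uv[...,1],cv2.INTER_CUBIC)[...,::-1].copy()
def circ(q,r=None):
    f=lambda v:np.hypot(q[:,0]-v[0],q[:,1]-v[1])-(v[2] if r is None else r)
    return least_squares(f,[*q[:,:2].mean(0),.02][:3 if r is None else 2],loss="soft_l1",f_scale=.001).x
def near(P,c,r,z0,z1):
    q=P.reshape(-1,3); return q[(np.hypot(q[:,0]-c[0],q[:,1]-c[1])<r)&(q[:,2]>z0)&(q[:,2]<z1)]
E
python3 - <<'E'
from h import *
g=np.load("wg.npy",allow_pickle=True).item(); t=np.load("wt.npy",allow_pickle=True).item()
P=cloud(g)
print("table z",np.median(near(P,[.45,.05],.1,-.02,.008)[:,2]))
top=near(P,[.45,.05],.03,.045,.056); c=(top[:,:2].min(0)+top[:,:2].max(0))/2
print("hub top",len(top),np.median(top[:,2]),top.mean(0),c, np.ptp(top[:,:2],axis=0))
q=near(P,c,.06,.008,.020); print("n",[(n,phase(q,c,n)) for n in(8,10,12)])
Q=cloud(t); a=np.array([.4557,-.2257])
print("plate z",np.median(near(Q,a,.05,.006,.02)[:,2]))
p=near(Q,a,.03,.035,.07); print("post",len(p),p[:,2].max(),p.mean(0)); hi=p[p[:,2]>.05];print(len(hi),hi.mean(0))
m=near(Q,a,.13,.0225,.0295); m=m[np.hypot(*(m[:,:2]-p[:,:2].mean(0)).T)>.025]
m=m[np.hypot(*(m[:,:2]-np.median(m[:,:2],axis=0)).T)<.05]
mc=(m[:,:2].min(0)+m[:,:2].max(0))/2; print("master",len(m),m.mean(0),mc,np.ptp(m,axis=0),phase(m,mc,10),phase(m,m[:,:2].mean(0),10))
u=m[:,:2].mean(0)-p[:,:2].mean(0);print(np.hypot(*u),np.degrees(np.arctan2(u[1],u[0])))
A=ortho(g,c,.014);B=ortho(t,m[:,:2].mean(0)*.5+p[:,:2].mean(0)*.5,.027,.1)
cv2.imwrite("pics/o.png",np.hstack([A,B]))
E
```

```text
table z 0.0005276481468492744
hub top 598 0.050130625643514504 [0.45661658 0.05991462 0.04996437] [0.45739835 0.05989213] [0.03374115 0.03183353]
n [(8, (np.float64(7.238490617573928), np.float64(0.04297038183111585))), (10, (np.float64(-9.793322240846901), np.float64(0.9004276509450234))), (12, (np.float64(7.85013249736565), np.float64(0.02389215437561859)))]
plate z 0.012444615307734663
post 141 0.05946074081336389 [ 0.46026726 -0.22773414  0.0503583 ]
77 [ 0.46098579 -0.22821679  0.05419464]
master 1969 [ 0.53123876 -0.20698735  0.02741374] [ 0.53266653 -0.20722048] [0.08426924 0.0797739  0.00697907] (np.float64(-1.1484006281599881), np.float64(0.8918370871873436)) (np.float64(-1.1550602054155394), np.float64(0.8991777566478542))
0.07394175087613589 16.29499650488946
```

View pics/o.png

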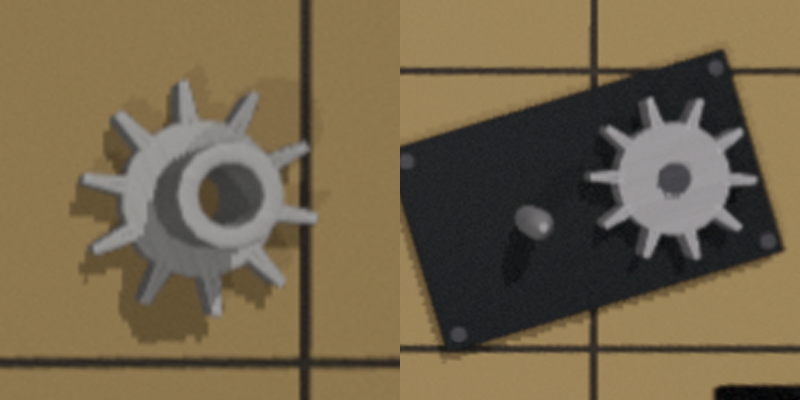

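Both measurements agree. The gear at (0.457,0.060) has 10 teeth, with phase −9.8° mod 36. The tester's +x is at 16.3° from the axes and 16.9° from the master's teeth. The post is at about (0.461,−0.2285). Now I pick the gear up and look at it in hand above the post.

```bash
cat > pick.py <<'E'
from h import *
yp=np.radians(26.2+90); yt=np.radians(16.8+90); H=.1547
o=lambda:telemetry.get_obs()
manip.move_to([.4574,.0599,.30],down(yp)); manip.move_l([.4574,.0599,.036+H],v=.12)
print(np.round(o()["ft_force"],1)); manip.set_gripper(0.0); s=o(); print("w",s["width"],np.round(s["ft_force"],1))
manip.move_l([.4574,.0599,.036+H+.10],v=.15)
manip.move_to([.461,-.2285,.036+H+.10],down(yt)); manip.dwell(.3)
s=o(); print("w",s["width"],np.round(s["ft_force"],1),s["tool_pos"],s["time"])
c=read_camera("wrist"); save(c,"wh.png"); np.save("wh.npy",c,allow_pickle=True)
P=cloud(c); q=near(P,[.461,-.2285],.055,.107,.120); print(len(q),np.median(q[:,2]) if len(q) else 0)
if len(q): print(phase(q,np.array([.461,-.2285]),10),q.min(0),q.max(0))
c2=read_camera("scene"); save(c2,"sh.png")
cv2.imwrite("pics/hh.png",np.hstack([cv2.imread("pics/wh.png"),cv2.imread("pics/sh.png")])[:,:])
cv2.imwrite("pics/hh.png",cv2.resize(cv2.imread("pics/hh.png"),(800,300)))
E
python3 pick.py
```

```text
[-0.1 -0.2  0.3]
w 0.37120486161651445 [ 0.1 -1.   6.4]
w 0.37316822704343355 [ 1.1 -0.1 -2.7] [ 0.46139347 -0.2274252   0.29080402] 8.775
4349 0.1138869393807222
(np.float64(15.402755660629614), np.float64(0.8978010407601138)) [ 0.4206879  -0.26834918  0.1070022 ] [ 0.49664531 -0.18493011  0.1199695 ]
```

View pics/hh.png

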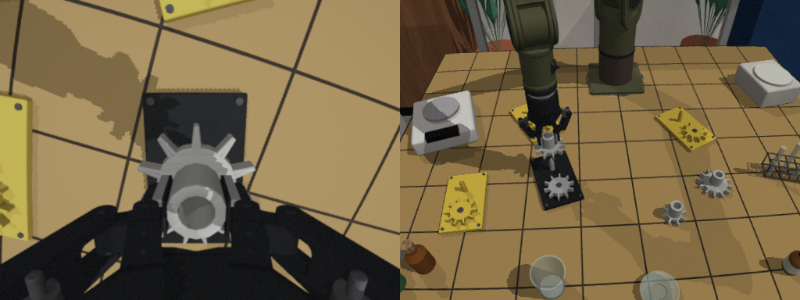

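The gear is held level above the post with tooth phase 15.4° against a target of 16.8°, which is within tolerance. I check its centre in hand, then lower in steps while watching force.

```bash
cat > low.py <<'E'
from h import *
c=np.load("wh.npy",allow_pickle=True).item(); P=cloud(c); o=telemetry.get_obs
q=near(P,[.461,-.2285],.03,.144,.156); b=(q[:,:2].min(0)+q[:,:2].max(0))/2
print("hub",len(q),np.ptp(q,axis=0),b)
t=near(P,b,.055,.107,.120); r=np.hypot(*(t[:,:2]-b).T)
# centre from tooth tips: outermost points per 36 deg sector on a 42 mm circle
a=np.degrees(np.arctan2(*(t[:,:2]-b).T[::-1])); k=np.round((a-15.4)/36).astype(int)%10
tips=np.array([t[k==i][np.argmax(r[k==i])] for i in range(10) if (k==i).sum()>30 and r[k==i].max()>.037])
ct=circ(tips,.042); print("tips",len(tips),ct)
E
python3 low.py
```

```text
hub 4372 [0.03402879 0.05424608 0.01199412] [ 0.46037355 -0.22979878]
tips 6 [ 0.46099678 -0.22705463]
```

```bash
cat > low2.py <<'E'
from h import *
yt=np.radians(16.8+90); o=telemetry.get_obs
x,y=.4608,-.2293; f0=np.array(o()["ft_force"])
for h in (.065,.050,.040,.031,.026,.021,.017,.014,.012,.0105,.0095):   # underside height of gear
    manip.move_l([x,y,.1907+h],v=.08 if h>.04 else .03); s=o(); f=np.array(s["ft_force"])-f0
    print(h,np.round(f,1),np.round(np.array(s["tool_pos"])-[0,0,.1907],4),round(s["width"],3))
    if h>.013 and np.linalg.norm(f)>8 or f[2]>8: print("stop");break
c=read_camera("scene"); save(c,"sd.png"); c=read_camera("wrist"); save(c,"wd.png"); np.save("wd.npy",c,allow_pickle=True)
print(o()["time"])
A=cv2.imread("pics/sd.png")[140:290,90:290]
cv2.imwrite("pics/d.png",np.hstack([cv2.resize(A,(400,300)),cv2.resize(cv2.imread("pics/wd.png"),(400,300))]))
E
python3 low2.py
```

```text
0.065 [ 0.3  0.7 -0.4] [ 0.4609 -0.2292  0.0649] 0.373
0.05 [-0.1  0.5 -0.2] [ 0.4607 -0.2293  0.05  ] 0.374
0.04 [-0.2 -0.  -0.2] [ 0.4608 -0.2293  0.0398] 0.372
0.031 [ 0.4  0.5 -0. ] [ 0.4607 -0.2292  0.0308] 0.369
0.026 [0.1 0.5 0.3] [ 0.4607 -0.2293  0.0258] 0.367
0.021 [-0.1 -0.2 -1.3] [ 0.4607 -0.2293  0.0208] 0.367
0.017 [-0.  -0.2 -0.9] [ 0.4607 -0.2293  0.0168] 0.371
0.014 [ 0.2  0.6 -0.1] [ 0.4607 -0.2293  0.0138] 0.372
0.012 [-1.8  0.4  7. ] [ 0.4609 -0.2293  0.0125] 0.369
0.0105 [-3.4  0.9 23.5] [ 0.4608 -0.2292  0.0124] 0.372
stop
12.5083
```

View pics/d.png

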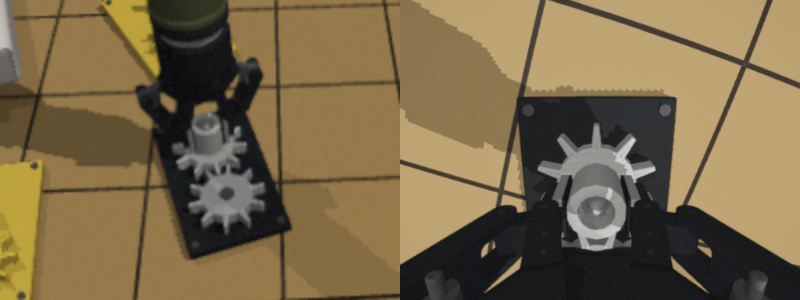

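The gear stopped at 12.4 mm, which is the plate's height, with the post in the bore and the teeth interleaved. I ease off the force, release, retreat and check.

```bash
cat > rel.py <<'E'
from h import *
o=telemetry.get_obs; x,y=.4608,-.2293
manip.move_l([x,y,.1907+.0122],v=.02); print(np.round(o()["ft_force"],1))
manip.set_gripper(0.75); manip.move_l([x,y,.33],v=.12)
manip.move_to([.40,-.215,.40],down(np.pi/2)); manip.dwell(.5)
c=read_camera("wrist"); save(c,"we.png"); P=cloud(c); g=np.array([.461,-.2285])
t=near(P,g,.03,.055,.07); print("hub z",np.median(t[:,2]),(t[:,:2].min(0)+t[:,:2].max(0))/2)
d=near(P,g,.046,.0195,.033); d=d[(d[:,:2]-g)@[np.cos(.293),np.sin(.293)]<.028]
A=np.c_[d[:,:2]-g,np.ones(len(d))]; print("disc plane",np.linalg.lstsq(A,d[:,2],rcond=None)[0],phase(d,g,10))
m=g+.074*np.array([np.cos(.293),np.sin(.293)]); e=near(P,m,.046,.0225,.0295); e=e[(e[:,:2]-m)@[np.cos(.293),np.sin(.293)]>-.028]; print("master phase",phase(e,m,10))
s=o(); print(s["time"],np.round(s["ft_force"],1))
w=ortho(c,(g+m)/2,.027,.09); sc=read_camera("scene"); save(sc,"se.png")
cv2.imwrite("pics/e.png",np.hstack([w,cv2.resize(cv2.imread("pics/se.png")[140:290,90:290],(400,400))]))
E
python3 rel.py
```

```text
[-1.1  0.1  5.6]
hub z 0.06205044075764188 [ 0.4605255  -0.22929976]
disc plane [ 0.00975084 -0.00250677  0.02624057] (np.float64(16.95739976423797), np.float64(0.8793514096183315))
master phase (np.float64(-0.9771479710522539), np.float64(0.906111060058333))
15.4 [0.2 0.2 0.8]
```

View pics/e.png

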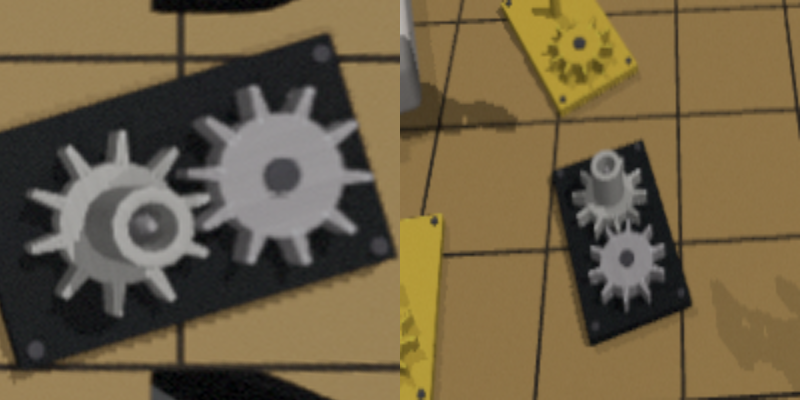

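The gear lies flat and in mesh: the hub top is at 62 mm (12 + 50) and its disc top is at 26 mm. Its phase is 17.0°, against a mesh line of 17.0° from the master, and the robot is clear.

```bash
python3 -c "
from h import *
order.sign_off()"
```

```text
the job is handed in; nothing more can be done
```

The 10-tooth gear is on the dark tester's post, hub up, flat and in mesh with the master, and the job is handed in. I identified it by counting teeth in the wrist camera. I gripped it by the hub, lined it up with the master's tooth gap, and lowered it until it touched the plate before letting go.

- **Seating:** the underside stopped at 12.4 mm, the height of the plate, with about 23 N of contact force. I eased that to about 6 N before releasing.
- **Final position:** the hub top is at 62 mm and the disc top at 26 mm, as expected for a gear lying on the plate. A fitted disc plane showed about 0.6° of slope, which I take to be depth noise.
- **Mesh:** the gear's teeth point along 17.0°, and the master's teeth call for 17.0°. The last pictures show the teeth interleaved.
- **Other gears:** the robot never went near the other two gears, though I did not measure them again afterwards.
- **Time and forces:** the job took about 15.5 s, and the robot was clear of everything at hand-in.

One check failed: finding the gear's centre in the gripper from its hub was spoiled by the fingers in view. I used the tooth tips instead, which agreed with the gripper position to within about 0.5 mm.

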